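# Complete the row of portion spoons on the clip rail

### The job

The smallest and the largest portion spoon are already clipped at the two ends of the rail. Click the two loose spoons into the two empty clips between them so that the four run in order of bowl size: lay each handle squarely across its clip as the others lie, bowl upright beyond the far side of the rail, and press it straight down until it is fully home in both pairs of prongs. Leave the two clipped spoons in their clips and do not shift the other things on the table.

Things in the scene. Friction and masses are not known exactly. Their poses are not given: they have to be found in the camera images.
- spoon1_mid (a point): The smallest spoon (black handle 16 mm thick, 142 mm long; steel bowl 32 mm wide, 14 mm high). It starts clipped home in one of the two end clips. The point lies on the handle axis, at the place that belongs over a clip's middle; x runs along the handle to the bowl, z out of the bowl's mouth. The handle runs from x = -95 (free end) to +47 mm, where the bowl begins.
- spoon1_bowl (a point): Centre of that spoon's bowl, on the handle axis line, 61 mm along x from spoon1_mid. Handle and bowl are level underneath: flat on the table the axis is 8 mm up. About 99 g, varying; it balances within 15 mm of spoon1_mid.
- spoon2_mid (a point): The second smallest spoon (black handle 16 mm thick, 142 mm long; steel bowl 44 mm wide, 14 mm high). It starts lying loose on the table beside the rail (left or right). The point lies on the handle axis, at the place that belongs over a clip's middle; x runs along the handle to the bowl, z out of the bowl's mouth. The handle runs from x = -95 (free end) to +47 mm, where the bowl begins.
- spoon2_bowl (a point): Centre of that spoon's bowl, on the handle axis line, 67 mm along x from spoon2_mid. Handle and bowl are level underneath: flat on the table the axis is 8 mm up. About 106 g, varying; it balances within 15 mm of spoon2_mid.
- spoon3_mid (a point): The second largest spoon (black handle 16 mm thick, 142 mm long; steel bowl 56 mm wide, 14 mm high). It starts lying loose on the table beside the rail (left or right). The point lies on the handle axis, at the place that belongs over a clip's middle; x runs along the handle to the bowl, z out of the bowl's mouth. The handle runs from x = -95 (free end) to +47 mm, where the bowl begins.
- spoon3_bowl (a point): Centre of that spoon's bowl, on the handle axis line, 73 mm along x from spoon3_mid. Handle and bowl are level underneath: flat on the table the axis is 8 mm up. About 114 g, varying; it balances within 15 mm of spoon3_mid.
- spoon4_mid (a point): The largest spoon (black handle 16 mm thick, 142 mm long; steel bowl 68 mm wide, 14 mm high). It starts clipped home in one of the two end clips. The point lies on the handle axis, at the place that belongs over a clip's middle; x runs along the handle to the bowl, z out of the bowl's mouth. The handle runs from x = -95 (free end) to +47 mm, where the bowl begins.
- spoon4_bowl (a point): Centre of that spoon's bowl, on the handle axis line, 79 mm along x from spoon4_mid. Handle and bowl are level underneath: flat on the table the axis is 8 mm up. About 121 g, varying; it balances within 15 mm of spoon4_mid.
- spoon2_grip (a point): Point on the handle axis of spoon2, 65 mm from spoon2_mid towards the free end (x = -65 mm): a good place to take hold of it; with the spoon clipped it lies clear of the rail on the near side.
- spoon3_grip (a point): Point on the handle axis of spoon3, 65 mm from spoon3_mid towards the free end (x = -65 mm): a good place to take hold of it; with the spoon clipped it lies clear of the rail on the near side.
- rail: The clip rail's middle, on the table. The rail is an aluminium strip fixed to the table, 72 mm wide (x), 316 mm long (y), 12 mm thick, turned up to 0.2 rad. Under each handle is a grey seat 64 mm long in x, 14 mm wide, top 30 mm above the table. x points to its far side (away from the robot), y along it to the left.
- clip0 (a point): The rightmost clip as the robot sees it: where a handle's axis lies when home, 38 mm above the table; axes as the rail's. Clips are 78 mm apart along the rail.
- clip1 (a point): The second from the right clip as the robot sees it: where a handle's axis lies when home, 38 mm above the table; axes as the rail's. Each clip has two pairs of steel prongs, 8 mm wide in x, at x = -26 and +26 mm, beside the handle and up to 12 mm out; their rounded lips reach 9 mm above this point. The 44 mm between the pairs is free for pressing on top of the handle.
- clip2 (a point): The second from the left clip as the robot sees it: where a handle's axis lies when home, 38 mm above the table; axes as the rail's. A handle laid on the lips rests with its axis 12 to 13 mm above this point; a push straight down of about 8 N over x = 0 spreads the sprung lips and it snaps onto the seat, its top then 46 mm above the table. About as much pulls it out again.
- clip3 (a point): The leftmost clip as the robot sees it: where a handle's axis lies when home, 38 mm above the table; axes as the rail's. 
- dish: Small white ceramic bowl, 72 mm wide and 26 mm high, on the near side of the rail. A bystander. The point is its origin, on its underside.
- paddle: Wooden rice spatula, 260 mm long, lying at the right. A bystander. The point is its origin, on its underside near its middle; x points along it away from its handle.
- brush: Wooden brush, 200 mm long, lying at the left. A bystander. The point is its origin, on its underside near its middle; x points along it away from its handle.
Not all that is in view belongs to the job. What is shaped like the part that bears spoon2_mid but purple is not meant.

How it is judged:
At the end, for the whole second after the job is handed in: All four spoons clipped in order of bowl size: mid points within 15 mm along the handle, 4 mm across and 3 mm in height of their clips' points, handles within 0.06 rad of the clip's x, bowls on the far side and upright within 0.25 rad, at rest ((((x of spoon1_mid in the frame of clip0 between -0.015 and 0.015 m and y of spoon1_mid in the frame of clip0 between -0.004 and 0.004 m and z of spoon1_mid in the frame of clip0 between -0.003 and 0.003 m and angle between the x axis of spoon1_mid and the x axis of clip0, either way round below 0.06 rad and x of spoon1_bowl in the frame of clip0 above 0.03 m and angle between spoon1_mid's own z axis and vertical below 0.25 rad) and (x of spoon2_mid in the frame of clip1 between -0.015 and 0.015 m and y of spoon2_mid in the frame of clip1 between -0.004 and 0.004 m and z of spoon2_mid in the frame of clip1 between -0.003 and 0.003 m and angle between the x axis of spoon2_mid and the x axis of clip1, either way round below 0.06 rad and x of spoon2_bowl in the frame of clip1 above 0.03 m and angle between spoon2_mid's own z axis and vertical below 0.25 rad) and (x of spoon3_mid in the frame of clip2 between -0.015 and 0.015 m and y of spoon3_mid in the frame of clip2 between -0.004 and 0.004 m and z of spoon3_mid in the frame of clip2 between -0.003 and 0.003 m and angle between the x axis of spoon3_mid and the x axis of clip2, either way round below 0.06 rad and x of spoon3_bowl in the frame of clip2 above 0.03 m and angle between spoon3_mid's own z axis and vertical below 0.25 rad) and (x of spoon4_mid in the frame of clip3 between -0.015 and 0.015 m and y of spoon4_mid in the frame of clip3 between -0.004 and 0.004 m and z of spoon4_mid in the frame of clip3 between -0.003 and 0.003 m and angle between the x axis of spoon4_mid and the x axis of clip3, either way round below 0.06 rad and x of spoon4_bowl in the frame of clip3 above 0.03 m and angle between spoon4_mid's own z axis and vertical below 0.25 rad)) or ((x of spoon4_mid in the frame of clip0 between -0.015 and 0.015 m and y of spoon4_mid in the frame of clip0 between -0.004 and 0.004 m and z of spoon4_mid in the frame of clip0 between -0.003 and 0.003 m and angle between the x axis of spoon4_mid and the x axis of clip0, either way round below 0.06 rad and x of spoon4_bowl in the frame of clip0 above 0.03 m and angle between spoon4_mid's own z axis and vertical below 0.25 rad) and (x of spoon3_mid in the frame of clip1 between -0.015 and 0.015 m and y of spoon3_mid in the frame of clip1 between -0.004 and 0.004 m and z of spoon3_mid in the frame of clip1 between -0.003 and 0.003 m and angle between the x axis of spoon3_mid and the x axis of clip1, either way round below 0.06 rad and x of spoon3_bowl in the frame of clip1 above 0.03 m and angle between spoon3_mid's own z axis and vertical below 0.25 rad) and (x of spoon2_mid in the frame of clip2 between -0.015 and 0.015 m and y of spoon2_mid in the frame of clip2 between -0.004 and 0.004 m and z of spoon2_mid in the frame of clip2 between -0.003 and 0.003 m and angle between the x axis of spoon2_mid and the x axis of clip2, either way round below 0.06 rad and x of spoon2_bowl in the frame of clip2 above 0.03 m and angle between spoon2_mid's own z axis and vertical below 0.25 rad) and (x of spoon1_mid in the frame of clip3 between -0.015 and 0.015 m and y of spoon1_mid in the frame of clip3 between -0.004 and 0.004 m and z of spoon1_mid in the frame of clip3 between -0.003 and 0.003 m and angle between the x axis of spoon1_mid and the x axis of clip3, either way round below 0.06 rad and x of spoon1_bowl in the frame of clip3 above 0.03 m and angle between spoon1_mid's own z axis and vertical below 0.25 rad))) and linear speed of each of spoon1, spoon2, spoon3, spoon4 below 0.02 m/s); the robot touches nothing.
It fails at once if the smallest or the largest spoon is shifted by more than 15 mm (distance of any of spoon1_mid, spoon4_mid from where it was at the start of the episode above 0.015 m).
It fails at once if another thing on the table is shifted by more than 30 mm (distance of any of dish, paddle, brush from where it was at the start of the episode above 0.03 m).
It also fails if it takes over 61 s, if anything falls off the work surface, if the arm or the gripper's body presses on something with over 40 N, if the wrist force passes 120 N, or if a joint passes its speed limit or range.

### The arm

A 6-joint arm with a two-finger parallel gripper is mounted at the origin on the work surface. World frame = base frame: x ahead of the robot, y to its left, z up, the work surface at z = 0. Lengths are in m, angles in rad, forces in N, time in s.
With the tool pointing down it reaches from about 0.3 to 0.95 m from the base axis. Payload 3.1 kg.
Tool frame: the origin (TCP) lies between the finger pads; the fingertips stand 11 mm ahead of it and the grasp point (between the pads) lies 8 mm behind it; z points along the fingers, x is the direction in which the jaws open and shut, and the axes are right-handed (so a half turn about z gives the same grasp; the last joint's range is limited). The gripper opens to 85 mm and grips with 20 to 120 N. Pads are 22 mm wide; open, the fingers measure 114 mm over their backs; the gripper's body (76 mm by 85 mm) begins 54 mm behind the grasp point. The pads swing forward as they close: fully open they stand 13 mm farther back than shut.
Start: joints at [-1.331, 0.308, 1.634, -0, 1.2, -0.07], TCP at [0.191, -0.595, 0.242] pointing down, gripper open.
Joint ranges: [-3.06, 3.06], [-0.79, 1.96], [0.05, 2.63], [-1.19, 4.34], [0.05, 2.64], [-2.94, 2.94]. Speed limits (rad/s): [2.79, 2.79, 3.14, 3.14, 3.14, 3.14].

### API

Orientations are given as a unit quaternion [w, x, y, z].
In Python, from workcell import bot, optics, workorder gives the robot as it stands. The module is installed in compiled form; this text tells all that it offers.
- The arm moves only by the shell command python3 -m jog 'ROWS' [FORCE]. ROWS is JSON, one flat list of numbers, 7 for each row, row after row: the shift along the tool's x, y, z in mm, then the turn, a rotation vector about the tool's x, y, z in rad, then the gripper's target within -1 to 1 (fully open at 1, half-way at 0, shut at -1). A call has 1 to 10 rows; each row is the pose to reach, as a shift and turn from the pose commanded when the call began, along the tool's axes at that moment; what a row does not reach only later rows make up. A row lasts 1/12 s, in which the tool goes at most 41.7 mm and 7.16 degrees, less where a joint would pass 70% of its speed; a pose out of reach is approached as far as the arm can. A call with a gripper value outside its range is refused whole. The fingers move at their own pace and stop on an object; FORCE is the grip in N (left out, the last holds). Time passes only in rows, so rows that repeat a pose let the fingers close. It gives the time, the measured TCP pose, the force and the opening at its end, in the units of the state.
- bot.sense(): the state, without advancing time (a new reading comes with each control period).
- optics.get_image(name): name is "scene" or "side" or "wrist"; returns (picture, depth): 420x560x3 uint8, blue, green, red; 420x560 float32, m along the optical axis (not along the pixel's ray), 0 where there is no reading.
- optics.camera_model(name): a dict with "intrinsics" (3x3 intrinsics, pixels), "rvec" (rotation vector, rad) and "tvec" (3), from world to camera coordinates, as OpenCV has them. Camera axes: x right, y down, z forward; pixel columns grow to the right and rows downward; lengths in m; the calibration is good to about 2 mm. The wrist camera is an equidistant fisheye: a pixel r from the principal point sees the ray r / f radians off the axis. A picture is of the moment at which its call begins: read the wrist's pose just before it. camera_model takes no time and is no camera call; for the wrist camera it gives the pose at the moment of the call.
- workorder.job_done(): hands the job in, once; it reports no verdict.
The state is a dict: "time": time; "q": joint angles; "joint_vel": joint speeds; "effort": joint torques, N m; "ee_pos": TCP position; "ee_rot": TCP orientation; "ft_force": force on the tool from outside, world axes, zero at the start; "ft_torque": the same for the moment, N m; "gripper_width": finger opening in m.
Only numpy, scipy, OpenCV 4.12 (cv2) and the standard library are available. Lean on these libraries where they do the work, as an engineer would, in place of code of your own. Each camera call takes 0.05 s, during which the arm holds its last target.

## Working session

There is one attempt and no reset: what is moved stays moved. The work goes in short steps, Python scripts to look and compute and a shell command to move; the robot and the scene stay as the last step left them, time stands still between calls to the robot, and variables do not carry over. Pictures are saved under pics/ and viewed, and the job is handed in when it is done.

```bash
mkdir -p pics; ls
cat > h.py <<'E'
import numpy as np, cv2
from workcell import bot, optics, workorder
from scipy.spatial.transform import Rotation as R
def cam(n):
    m=optics.camera_model(n); K=np.array(m['intrinsics']); Rm=cv2.Rodrigues(np.array(m['rvec'],float))[0]; t=np.array(m['tvec'],float).ravel()
    return K,Rm,t
def ray(c,uv,fish=False):
    K,Rm,t=c; u,v=uv
    a=(u-K[0,2])/K[0,0]; b=(v-K[1,2])/K[1,1]
    if fish:
        r=np.hypot(a,b); d=np.array([a/r*np.sin(r),b/r*np.sin(r),np.cos(r)]) if r>1e-9 else np.array([0,0,1.])
    else: d=np.array([a,b,1.])
    return -Rm.T@t, Rm.T@d
def onplane(c,uv,z,fish=False):
    o,d=ray(c,uv,fish); s=(z-o[2])/d[2]; return o+s*d
def proj(c,p):
    K,Rm,t=c; q=Rm@np.array(p)+t; return (K@q/q[2])[:2]
def projf(c,p):
    K,Rm,t=c; q=Rm@np.array(p)+t; th=np.arctan2(np.hypot(q[0],q[1]),q[2]); r=np.hypot(q[0],q[1])
    return np.array([K[0,2]+K[0,0]*th*q[0]/r, K[1,2]+K[1,1]*th*q[1]/r])
E
python3 - <<'E'
from h import *
s=bot.sense(); print(s)
for n in ['scene','side','wrist']:
    c=cam(n); print(n,c[0].tolist(),(-c[1].T@c[2]).round(3),c[1][2].round(3))
    im,d=optics.get_image(n); cv2.imwrite(f'pics/{n}0.png',im); np.save(f'{n}0_d.npy',d)
E
```

```text
pics
{'time': 0.0, 'q': array([-1.33069785e+00,  3.09023517e-01,  1.63524835e+00,  1.16654669e-05,
        1.19972112e+00, -6.97218507e-02]), 'joint_vel': array([-2.83844225e-04, -5.02563280e-04,  1.06612393e-05, -1.07394242e-03,
        6.95271076e-04,  9.67507262e-05]), 'effort': array([-1.19657823e-03, -4.15256310e+01, -2.76666713e+01, -2.94066522e-04,
        1.01509973e-02, -7.89302106e-06]), 'ee_pos': array([ 0.19031955, -0.59444006,  0.24100611]), 'ee_rot': array([-7.77517660e-04,  8.07738078e-01, -5.89540293e-01, -9.14276744e-04]), 'ft_force': array([ 0.58450306, -0.07593298, -0.90969307]), 'ft_torque': array([ 0.05561378,  0.01444158, -0.0244625 ]), 'gripper_width': 0.085519285199658}
scene [[383.0207553701971, 0.0, 275.474498656989], [0.0, 383.0207553701971, 205.17131736821548], [0.0, 0.0, 1.0]] [ 1.287 -0.247  0.791] [-0.727  0.204 -0.656]
side [[535.7700971510566, 0.0, 275.58656298511255], [0.0, 535.7700971510566, 205.52604680665294], [0.0, 0.0, 1.0]] [-0.303  1.05   0.813] [ 0.519 -0.691 -0.503]
wrist [[325.19226210127806, 0.0, 281.49636440379294], [0.0, 325.19226210127806, 202.48570812121463], [0.0, 0.0, 1.0]] [ 0.259 -0.573  0.372] [-0.27  -0.085 -0.959]
```

View pics/scene0.png

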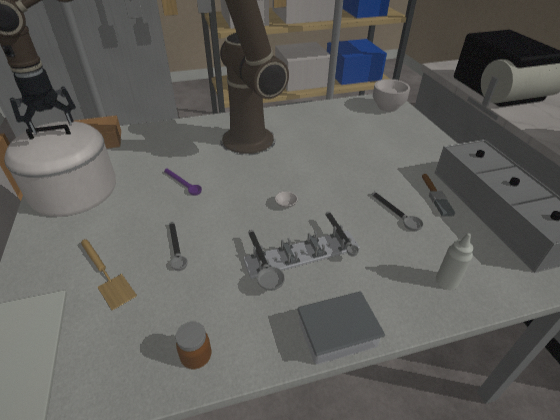

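View pics/side0.png

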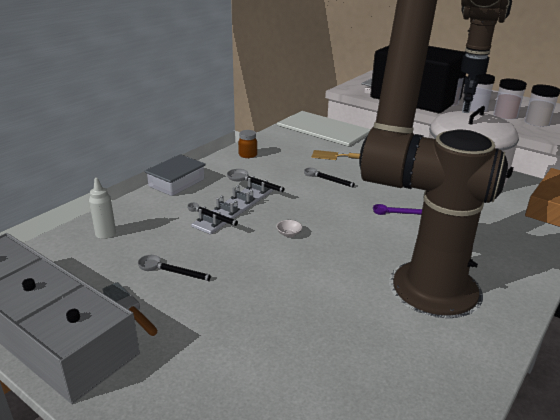

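View pics/wrist0.png

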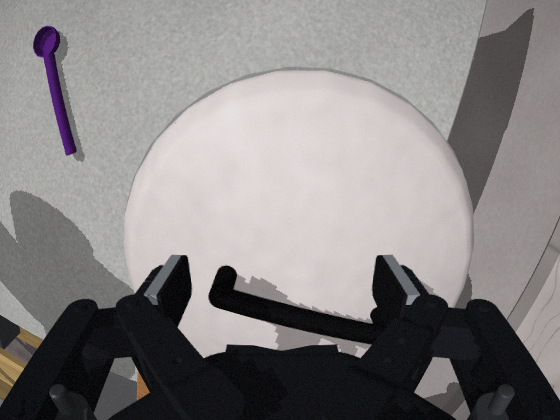

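Run:
```python
import cv2,numpy as np
im=cv2.imread('pics/scene0.png'); sd=cv2.imread('pics/side0.png')
a=cv2.resize(im[195:300,150:290],None,fx=5,fy=5,interpolation=cv2.INTER_CUBIC); cv2.imwrite('pics/ca.png',a)
b=cv2.resize(im[175:280,310:450],None,fx=5,fy=5,interpolation=cv2.INTER_CUBIC); cv2.imwrite('pics/cb.png',b)
b=cv2.resize(sd[150:290,130:360],None,fx=3.4,fy=3.4,interpolation=cv2.INTER_CUBIC); cv2.imwrite('pics/cc.png',b)
```

```text
(no output)
```

View pics/ca.png

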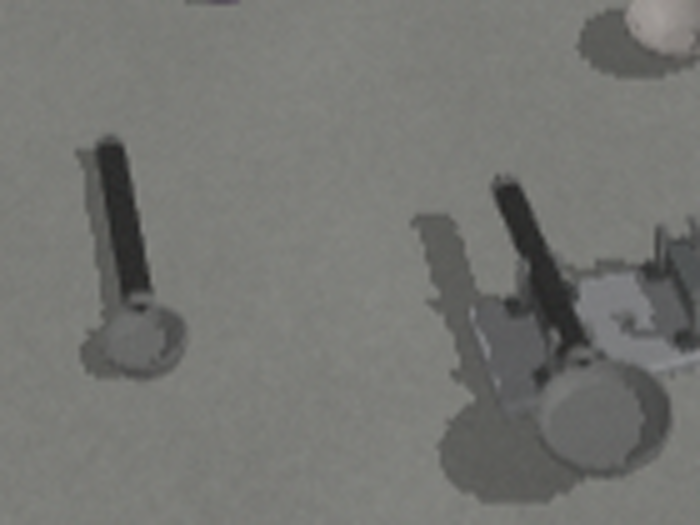

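View pics/cb.png

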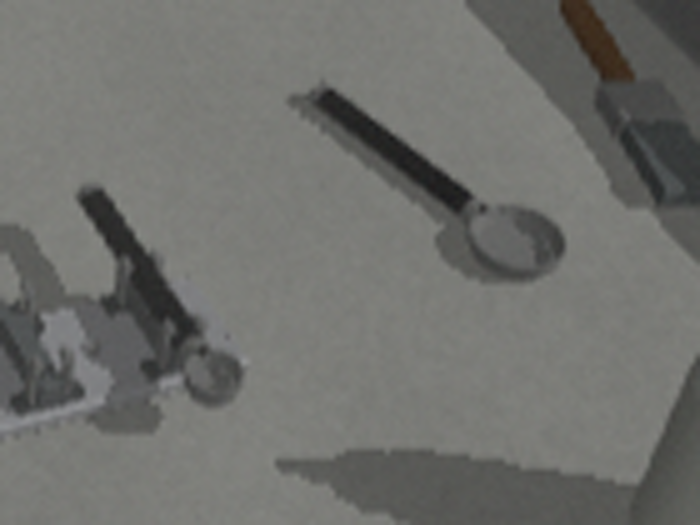

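View pics/cc.png

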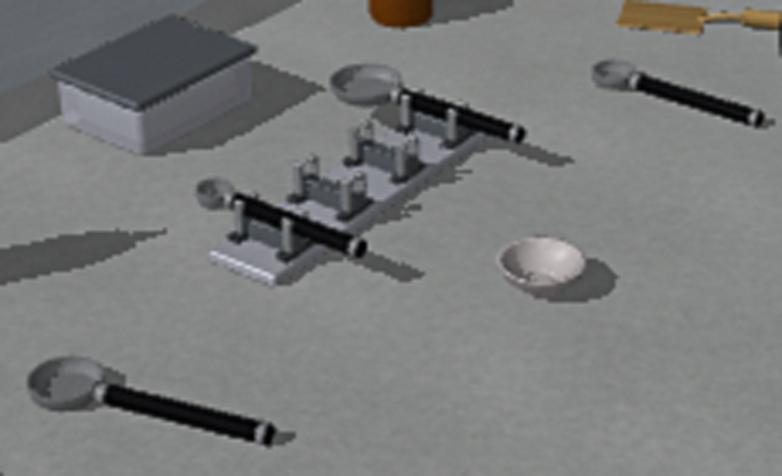

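The scene picture shows spoon4 (largest) at (267,278) in the right clip, clip0, and spoon1 (smallest) at (352,251) in clip3. The loose candidates are black right (177,262, bowl about 17 px), black left (412,222, bowl about 20 px) and purple (195,188). Purple is excluded by the brief. The smaller right one is spoon2, which goes in clip2, and the larger left one is spoon3, which goes in clip1. The crops show this, and I'll check it by measuring.

```bash
cat > m.py <<'E'
from h import *
def handle(im,box,c,z,thr=62):
    x0,y0,x1,y1=box; g=im[y0:y1,x0:x1].max(2); m=(g<thr).astype(np.uint8)
    n,l,st,_=cv2.connectedComponentsWithStats(m); k=1+np.argmax(st[1:,4]); ys,xs=np.nonzero(l==k)
    P=np.array([onplane(c,(x+x0,y+y0),z) for x,y in zip(xs,ys)])[:,:2]
    mu=P.mean(0); w,v=np.linalg.eigh(np.cov((P-mu).T)); a=v[:,1]; a=a if a[0]>0 else -a
    s=(P-mu)@a; return len(xs),mu.round(4),np.degrees(np.arctan2(a[1],a[0])).round(2),(mu+a*s.min()).round(4),(mu+a*s.max()).round(4),(s.max()-s.min()).round(4)
E
python3 - <<'E'
from m import *
I={n:cv2.imread(f'pics/{n}0.png') for n in('scene','side')}
for nm,n,box,z in [('r','scene',(160,215,195,260),.008),('l','scene',(365,185,408,222),.008),('s4','scene',(240,225,272,268),.038),('s1','scene',(320,205,352,247),.038),
 ('r','side',(315,165,358,190),.008),('l','side',(158,255,215,282),.008),('s4','side',(245,172,290,196),.038),('s1','side',(195,203,240,228),.038)]:
    print(nm,n,*handle(I[n],box,cam(n),z))
# bowl rim widths in scene, depth
E
```

```text
r scene 163 [ 0.4813 -0.318 ] 3.1 [ 0.4186 -0.3214] [ 0.5381 -0.3149] 0.1197
l scene 164 [0.5099 0.338 ] 16.7 [0.4481 0.3195] [0.5693 0.3558] 0.1265
s4 scene 200 [ 0.6093 -0.105 ] 3.08 [ 0.5431 -0.1086] [ 0.6697 -0.1018] 0.1267
s1 scene 200 [0.5968 0.1275] 0.7 [0.5277 0.1266] [0.6551 0.1282] 0.1274
r side 169 [ 0.4852 -0.3139] 1.45 [ 0.4195 -0.3156] [ 0.5515 -0.3123] 0.1321
l side 299 [0.5127 0.3403] 16.01 [0.4514 0.3227] [0.5743 0.358 ] 0.1278
s4 side 206 [ 0.6055 -0.0947] -1.69 [ 0.5452 -0.093 ] [ 0.6783 -0.0969] 0.1331
s1 side 247 [0.5909 0.1374] -1.39 [0.5286 0.1389] [0.6626 0.1356] 0.134
```

```bash
cat > plan.py <<'E'
import sys
from h import *
def plan(x,y,z,yaw):  # yaw of tool x in deg, tool down
    s=bot.sense(); q=s['ee_rot']; Rc=R.from_quat([q[1],q[2],q[3],q[0]])
    a=np.radians(yaw); X=[np.cos(a),np.sin(a),0]; Z=[0,0,-1]; Y=np.cross(Z,X)
    Rt=R.from_matrix(np.array([X,Y,Z]).T)
    print('t',round(s['time'],2),'pos',(s['ee_pos']*1000).round(1),'yaw',np.degrees(np.arctan2(*Rc.as_matrix()[[1,0],0])).round(2),'w',round(s['gripper_width']*1000,1),'F',s['ft_force'].round(1))
    print('shift',(Rc.inv().apply(np.array([x,y,z])-s['ee_pos'])*1000).round(1),'rot',(Rc.inv()*Rt).as_rotvec().round(4))
if __name__=='__main__': plan(*map(float,sys.argv[1:5]))
E
python3 plan.py 0.5 0 0.3 -88
```

```text
t 0.15 pos [ 190.4 -594.7  241.3] yaw -72.25 w 85.0 F [ 0.  -0.4 -0.7]
shift [-472.1 -476.2  -57.8] rot [1.000e-04 1.800e-03 2.749e-01]
```

```bash
python3 -m jog '[-472,-476,-58,0,0,0.275,0, -472,-476,-58,0,0,0.275,0, -472,-476,-58,0,0,0.275,0, -472,-476,-58,0,0,0.275,0, -472,-476,-58,0,0,0.275,0, -472,-476,-58,0,0,0.275,0, -472,-476,-58,0,0,0.275,0, -472,-476,-58,0,0,0.275,0, -472,-476,-58,0,0,0.275,0, -472,-476,-58,0,0,0.275,0]' 60; python3 plan.py 0.5 0 0.3 -88
```

```text
time: 0.98
ee_pos: [0.3824, -0.225, 0.2783]
ee_rot: [-0.0, 0.719, -0.695, 0.0]
ft_force: [0.2, -0.7, 0.1]
gripper_width: 0.0431
t 0.98 pos [ 382.4 -225.   278.3] yaw -88.04 w 43.1 F [ 0.2 -0.7  0.1]
shift [-220.9 -125.3  -21.7] rot [-0.0002 -0.0001 -0.0007]
```

```bash
python3 -m jog '[-221,-125,-22,0,0,0,0, -221,-125,-22,0,0,0,0, -221,-125,-22,0,0,0,0, -221,-125,-22,0,0,0,0, -221,-125,-22,0,0,0,0, -221,-125,-22,0,0,0,0, -221,-125,-22,0,0,0,0, -221,-125,-22,0,0,0,0]'
python3 - <<'E'
from h import *
c=cam('wrist'); im,d=optics.get_image('wrist'); cv2.imwrite('pics/w1.png',im); np.savez('w1.npz',K=c[0],R=c[1],t=c[2],d=d)
print((-c[1].T@c[2]).round(3), bot.sense()['ee_pos'])
E
```

```text
time: 1.65
ee_pos: [0.5001, 0.0005, 0.3002]
ee_rot: [-0.0, 0.721, -0.693, -0.0]
ft_force: [-0.2, -1.7, 0.1]
gripper_width: 0.0426
[0.572 0.003 0.431] [ 0.49919256 -0.00107313  0.29979878]
```

View pics/w1.png

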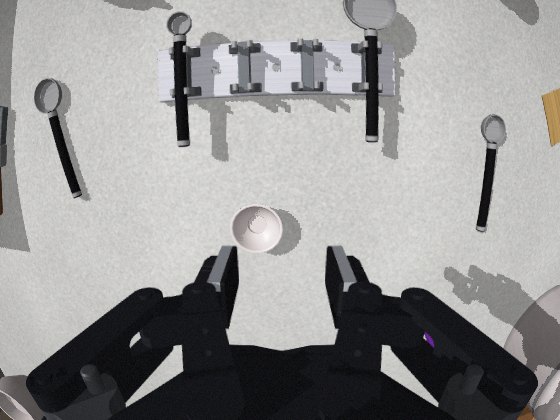

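The wrist picture shows the rail at the top, with the two empty seats at (244,66) and (306,65). Spoon3 lies on the left, from bowl (48,97) to handle end (77,194). Spoon2 lies on the right, from bowl (492,130) to handle end (481,229). The dish is at (257,228).

Run:
```python
from h import *
D=np.load('w1.npz'); c=(D['K'],D['R'],D['t']); im=cv2.imread('pics/w1.png')
o=cv2.resize(im[0:160,150:410],None,fx=3,fy=3,interpolation=cv2.INTER_CUBIC); cv2.imwrite('pics/w1c.png',o)
def H(box,z,thr=50):
    x0,y0,x1,y1=box; m=(im[y0:y1,x0:x1].max(2)<thr).astype(np.uint8)
    n,l,st,_=cv2.connectedComponentsWithStats(m); k=1+np.argmax(st[1:,4]); ys,xs=np.nonzero(l==k)
    P=np.array([onplane(c,(x+x0,y+y0),z,True) for x,y in zip(xs,ys)])[:,:2]
    mu=P.mean(0); w,v=np.linalg.eigh(np.cov((P-mu).T)); a=v[:,1]; a=a if a[0]>0 else -a; s=(P-mu)@a
    print(len(xs),mu.round(4),'ang',np.degrees(np.arctan2(a[1],a[0])).round(2),'near',(mu+a*s.min()).round(4),'far',(mu+a*s.max()).round(4),(s.max()-s.min()).round(4))
print('R');H((470,135,500,232),.010)
print('L');H((40,110,85,200),.010)
print('s4');H((362,20,382,150),.040);H((362,98,382,150),.040)
print('s1');H((172,20,192,150),.040);H((172,102,192,150),.040)
# bowl widths
for nm,a,b in [('L',(36,100),(61,93)),('R',(481,131),(505,131))]:
    p,q=[onplane(c,u,.015,True) for u in(a,b)]; print(nm,np.linalg.norm(p-q).round(4))
```

```text
R
705 [ 0.4845 -0.3178] ang 2.92 near [ 0.4208 -0.3211] far [ 0.5452 -0.3147] 0.1246
L
704 [0.5128 0.3343] ang 16.97 near [0.4534 0.3162] far [0.5725 0.3526] 0.1245
s4
1134 [ 0.609  -0.1059] ang 3.22 near [ 0.5476 -0.1094] far [ 0.6717 -0.1024] 0.1243
429 [ 0.5706 -0.1081] ang 3.71 near [ 0.5476 -0.1096] far [ 0.5935 -0.1066] 0.046
s1
1100 [0.5946 0.1266] ang 3.88 near [0.5336 0.1225] far [0.6573 0.1308] 0.124
428 [0.5571 0.1241] ang 4.33 near [0.5336 0.1223] far [0.5807 0.1259] 0.0473
L 0.0546
R 0.0476
```

View pics/w1c.png

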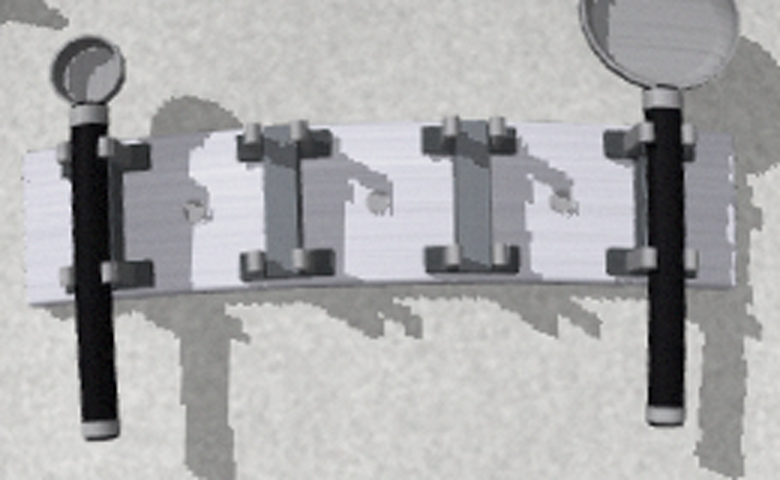

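```bash
python3 - <<'E'
from h import *
D=np.load('w1.npz'); c=(D['K'],D['R'],D['t'])
f=lambda u,v,z:onplane(c,(150+u/3,v/3),z,True)[:2]
# seat ends
for nm,q in [('c2',[(265,127),(297,127),(266,276),(300,276)]),('c1',[(456,122),(490,122),(455,271),(491,271)])]:
    P=np.array([f(*u,.030) for u in q]); print(nm,P.round(4).tolist(),'ctr',P.mean(0).round(4)); 
    d=(P[0]+P[1]-P[2]-P[3])/2; print(np.degrees(np.arctan2(d[1],d[0])),np.linalg.norm(d))
# lips: z=.047
for nm,q in [('c2',[(254,130),(298,130),(254,258),(302,258)]),('c1',[(451,125),(497,125),(449,255),(499,255)])]:
    P=np.array([f(*u,.047) for u in q]); print(nm,'lip ctr',P.mean(0).round(4),(P[0]+P[1]-P[2]-P[3])/2)
E
python3 plan.py 0.510 -0.3165 0.12 -87.1
```

```text
c2 [[0.655, 0.0581], [0.655, 0.045], [0.5922, 0.0553], [0.5924, 0.0414]] ctr [0.6237 0.0499]
2.895795760507331 0.06278189526672787
c1 [[0.6593, -0.0192], [0.6602, -0.033], [0.5967, -0.0213], [0.5975, -0.0359]] ctr [ 0.6284 -0.0274]
2.2454419410903097 0.06270293816566772
c2 lip ctr [0.6245 0.05  ] [0.05168524 0.00275023]
c1 lip ctr [ 0.6286 -0.0264] [0.05242694 0.00203958]
t 1.7 pos [499.2  -1.1 299.8] yaw -87.84 w 42.7 F [ 0.  -1.6 -0.2]
shift [315.5   0.9 180. ] rot [ 0.0012 -0.0006 -0.013 ]
```

```bash
python3 -m jog '[315,4,180,0,0,-0.013,0, 315,4,180,0,0,-0.013,0, 315,4,180,0,0,-0.013,0, 315,4,180,0,0,-0.013,0, 315,4,180,0,0,-0.013,0, 315,4,180,0,0,-0.013,0, 315,4,180,0,0,-0.013,0, 315,4,180,0,0,-0.013,0, 315,4,180,0,0,-0.013,0, 315,4,180,0,0,-0.013,0]'
python3 - <<'E'
from h import *
c=cam('wrist'); im,d=optics.get_image('wrist'); cv2.imwrite('pics/w2.png',im)
m=(im.max(2)<50).astype(np.uint8)[:, :]
P2=[projf(c,p).round(0) for p in [(.507,-.3167,.008),(.42,-.321,.008),(.574,-.313,.008)]]; print(P2)
E
python3 plan.py 0.507 -0.3167 0.014 -87.1
```

```text
time: 2.53
ee_pos: [0.5021, -0.322, 0.1163]
ee_rot: [0.001, 0.721, -0.692, -0.002]
ft_force: [-0.3, -0.0, 0.1]
gripper_width: 0.0429
[array([274., 197.]), array([276., 294.]), array([272., 109.])]
t 2.58 pos [ 502.7 -319.7  117.6] yaw -87.62 w 42.8 F [ 0.1 -0.  -0.4]
shift [ -2.6  -4.8 103.6] rot [ 0.0043  0.0026 -0.0091]
```

View pics/w2.png

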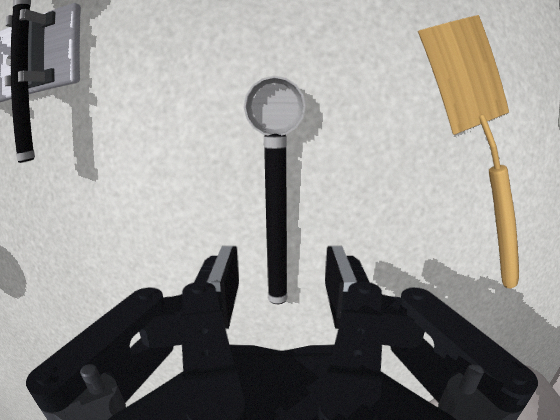

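The view is centred on spoon2: bowl at (275,106), black handle from (276,135) to (277,297), no purple. The bowl rim measures about 44–48 mm, against 55 mm for the left spoon, so this is spoon2. Lower now.

```bash
python3 -m jog '[-2,-5,40,0,0,-0.008,0, -2,-5,80,0,0,-0.008,0, -2,-5,104,0,0,-0.008,0, -2,-5,104,0,0,-0.008,0, -2,-5,104,0,0,-0.008,0]'; python3 plan.py 0.507 -0.3167 0.014 -87.1
```

```text
time: 3.0
ee_pos: [0.5095, -0.3135, 0.0155]
ee_rot: [0.0, 0.726, -0.687, -0.002]
ft_force: [0.0, -0.5, -0.2]
gripper_width: 0.0426
t 3.0 pos [ 509.5 -313.5   15.5] yaw -86.82 w 42.6 F [ 0.  -0.5 -0.2]
shift [3.1 2.6 1.5] rot [0.003  0.0024 0.0049]
```

```bash
python3 -m jog '[3,2,1,0,0,0.005,0, 3,2,1,0,0,0.005,0, 3,2,1,0,0,0.005,0]' 60; python3 plan.py 0.507 -0.3167 0.014 -87.1;  python3 - <<'E'
from h import *
im,d=optics.get_image('wrist'); cv2.imwrite('pics/w3.png',im)
E
```

```text
time: 3.25
ee_pos: [0.511, -0.3191, 0.018]
ee_rot: [-0.0, 0.725, -0.689, 0.002]
ft_force: [-0.1, -0.7, 0.5]
gripper_width: 0.0425
t 3.25 pos [ 511.  -319.1   18. ] yaw -87.11 w 42.5 F [-0.1 -0.7  0.5]
shift [-2.6  3.9  3.9] rot [-0.0038 -0.0031 -0.0001]
```

View pics/w3.png

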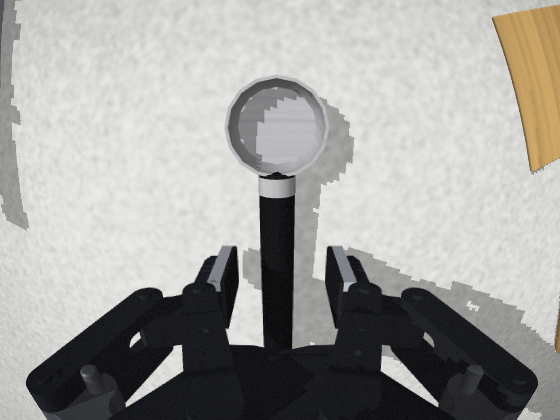

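Run:
```python
from h import *
for i in range(6):
    s=bot.sense(); c=cam('wrist'); p=-c[1].T@c[2]
    print((s['ee_pos']*1000).round(1),(p*1000).round(1),s['joint_vel'].round(3).tolist(),s['q'].round(4).tolist())
    optics.get_image('wrist')
```

```text
[ 510.9 -318.8   17.6] [ 582.7 -315.6  149.2] [0.002, 0.01, 0.006, 0.0, -0.002, 0.0] [-0.6303, 0.5567, 1.8037, 0.0, 0.777, 0.8899]
[ 510.6 -318.5   17.2] [ 582.5 -315.3  148.7] [0.001, 0.01, 0.007, -0.001, 0.002, -0.001] [-0.6301, 0.5572, 1.8041, 0.0001, 0.7769, 0.8899]
[ 510.3 -318.3   16.8] [ 582.3 -315.1  148.2] [0.0, 0.011, 0.005, 0.0, 0.001, -0.001] [-0.6301, 0.5577, 1.8044, 0.0001, 0.7768, 0.89]
[ 510.1 -318.1   16.4] [ 582.2 -315.   147.8] [0.0, 0.012, 0.005, 0.001, -0.002, 0.002] [-0.63, 0.5582, 1.8046, 0.0001, 0.7768, 0.89]
[ 509.9 -317.9   16. ] [ 582.  -314.8  147.4] [-0.0, 0.009, 0.006, -0.002, -0.001, -0.001] [-0.63, 0.5587, 1.8049, 0.0001, 0.7767, 0.8899]
[ 509.7 -317.8   15.8] [ 581.9 -314.7  147.1] [0.001, 0.006, 0.004, 0.001, -0.0, 0.001] [-0.63, 0.559, 1.805, 0.0, 0.7767, 0.8899]
```

```bash
python3 -m jog '[0,1,1,0,0,0,-1, 0,1,1,0,0,0,-1, 0,1,1,0,0,0,-1, 0,1,1,0,0,0,-1, 0,1,1,0,0,0,-1, 0,1,1,0,0,0,-1]' 70; python3 plan.py 0.507 -0.3167 0.014 -87.1
```

```text
time: 4.1
ee_pos: [0.5083, -0.3176, 0.0142]
ee_rot: [0.0, 0.725, -0.689, -0.0]
ft_force: [-0.8, 1.1, 1.2]
gripper_width: 0.0128
t 4.1 pos [ 508.3 -317.6   14.2] yaw -87.09 w 12.8 F [-0.8  1.1  1.2]
shift [-1.   1.2  0.2] rot [0.0003 0.0002 0.0002]
```

```bash
python3 -m jog '[0,0,-20,0,0,0,-1, 0,0,-40,0,0,0,-1, 0,0,-60,0,0,0,-1, 0,0,-60,0,0,0,-1, 0,0,-60,0,0,0,-1, 0,0,-60,0,0,0,-1]'
python3 - <<'E'
from h import *
print(bot.sense()['gripper_width'],bot.sense()['ft_force'])
im,d=optics.get_image('wrist'); cv2.imwrite('pics/w4.png',im)
im,d=optics.get_image('side'); cv2.imwrite('pics/s4.png',cv2.resize(im[100:220,260:420],None,fx=5,fy=5))
E
python3 plan.py 0.507 -0.3167 0.074 -87.1
```

```text
time: 4.6
ee_pos: [0.5077, -0.3171, 0.073]
ee_rot: [0.0, 0.725, -0.689, -0.001]
ft_force: [-0.5, 0.2, -1.8]
gripper_width: 0.0132
0.013237089719494458 [-0.50326055  0.16213499 -1.77781052]
t 4.7 pos [ 507.1 -316.7   72.3] yaw -87.09 w 13.4 F [-0.3  0.5 -2.1]
shift [-0.   0.1 -1.7] rot [0.0027 0.0022 0.0002]
```

View pics/w4.png

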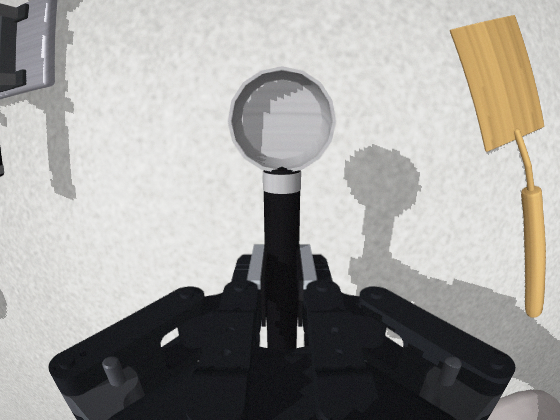

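View pics/s4.png

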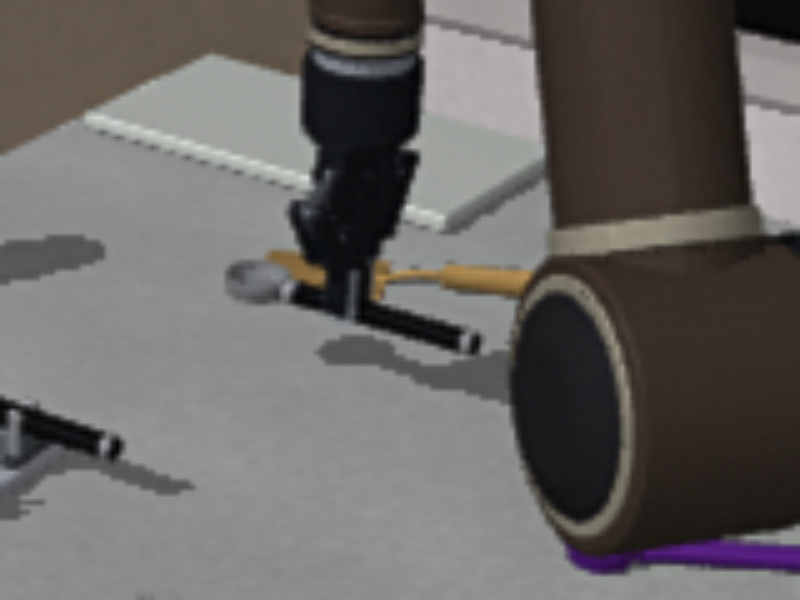

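Spoon2 is held level with its bowl upright (wrist view, bowl at (283,120)). Carry it over clip2.

```bash
python3 plan.py 0.625 0.0507 0.12 -86.5
```

```text
t 4.7 pos [ 507.1 -316.7   72.3] yaw -87.09 w 13.4 F [-0.3  0.5 -2.1]
shift [-361.1 -136.3  -47.3] rot [ 0.0027  0.0022 -0.0103]
```

```bash
python3 -m jog '[0,0,-35,0,0,0,-1, -361,-136,-48,0,0,-0.01,-1, -361,-136,-48,0,0,-0.01,-1, -361,-136,-48,0,0,-0.01,-1, -361,-136,-48,0,0,-0.01,-1, -361,-136,-48,0,0,-0.01,-1, -361,-136,-48,0,0,-0.01,-1, -361,-136,-48,0,0,-0.01,-1, -361,-136,-48,0,0,-0.01,-1, -361,-136,-48,0,0,-0.01,-1]';python3 -m jog '[0,0,0,0,0,0,-1, 0,0,0,0,0,0,-1, 0,0,0,0,0,0,-1, 0,0,0,0,0,0,-1]'; python3 plan.py 0.625 0.0507 0.12 -86.5
```

```text
time: 5.53
ee_pos: [0.6217, 0.0413, 0.1201]
ee_rot: [0.001, 0.728, -0.685, -0.001]
ft_force: [1.4, -1.0, -1.0]
gripper_width: 0.013
time: 5.87
ee_pos: [0.6214, 0.0382, 0.1206]
ee_rot: [0.001, 0.728, -0.686, -0.001]
ft_force: [0.2, 0.2, -1.9]
gripper_width: 0.0129
t 5.87 pos [621.4  38.2 120.6] yaw -86.57 w 12.9 F [ 0.2  0.2 -1.9]
shift [-12.3  -4.3   0.5] rot [ 0.0026 -0.0003 -0.0012]
```

```bash
python3 -m jog '[-12,-4,0,0,0,0,-1, -12,-4,0,0,0,0,-1, -12,-4,0,0,0,0,-1, -12,-4,0,0,0,0,-1, -12,-4,0,0,0,0,-1, -12,-4,0,0,0,0,-1]'; python3 plan.py 0.625 0.0507 0.075 -86.5;  python3 - <<'E'
from h import *
c=cam('wrist');im,d=optics.get_image('wrist'); cv2.imwrite('pics/w5.png',im); np.savez('w5.npz',K=c[0],R=c[1],t=c[2])
im,d=optics.get_image('side'); cv2.imwrite('pics/s5.png',cv2.resize(im[130:250,180:340],None,fx=5,fy=5))
E
```

```text
time: 6.37
ee_pos: [0.6258, 0.0511, 0.1219]
ee_rot: [0.0, 0.728, -0.685, 0.0]
ft_force: [0.2, 1.2, -1.1]
gripper_width: 0.013
t 6.37 pos [625.8  51.1 121.9] yaw -86.54 w 13.0 F [ 0.2  1.2 -1.1]
shift [ 0.4  0.8 46.9] rot [-0.     -0.0001 -0.0007]
```

View pics/w5.png

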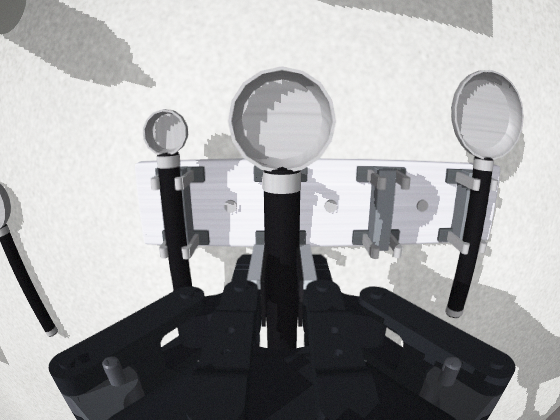

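View pics/s5.png

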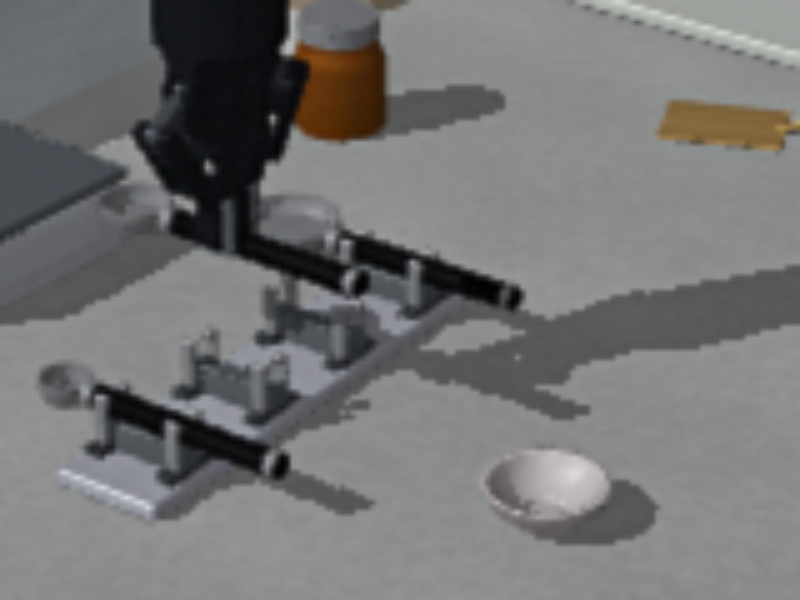

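Side and wrist pictures show the held handle parallel to the clipped ones and above clip2. Lower to just above the lips.

```bash
python3 -m jog '[0,1,30,0,0,0,-1, 0,1,59,0,0,0,-1, 0,1,59,0,0,0,-1, 0,1,59,0,0,0,-1, 0,1,59,0,0,0,-1, 0,1,59,0,0,0,-1, 0,1,59,0,0,0,-1, 0,1,59,0,0,0,-1]'; python3 plan.py 0.625 0.0507 0.044 -86.5;  python3 - <<'E'
from h import *
c=cam('wrist');im,d=optics.get_image('wrist'); cv2.imwrite('pics/w6.png',cv2.resize(im[80:290,130:430],None,fx=2.6,fy=2.6))
im,d=optics.get_image('side'); cv2.imwrite('pics/s6.png',cv2.resize(im[130:250,180:340],None,fx=5,fy=5))
E
```

```text
time: 7.13
ee_pos: [0.6261, 0.0514, 0.0646]
ee_rot: [-0.001, 0.728, -0.685, 0.001]
ft_force: [-0.0, -0.4, -1.5]
gripper_width: 0.0131
t 7.13 pos [626.1  51.4  64.6] yaw -86.52 w 13.1 F [-0.  -0.4 -1.5]
shift [ 0.7  1.2 20.6] rot [-0.003  -0.0002 -0.0003]
```

View pics/w6.png

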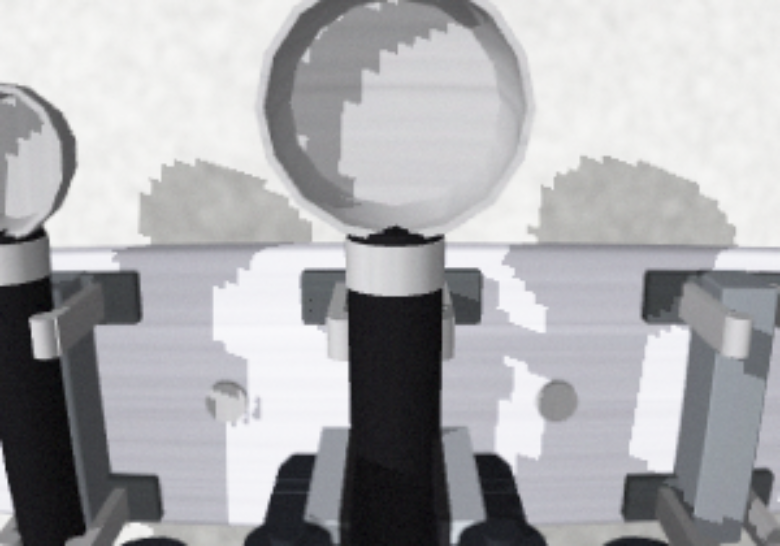

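View pics/s6.png

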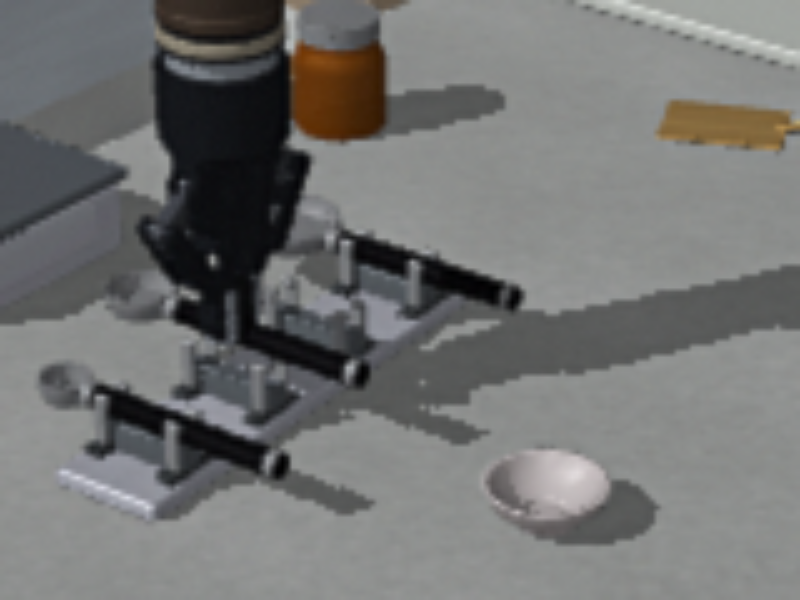

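Wrist crop: the handle (centre 396) is about 0.8 mm right of the lip centre (391) and parallel. I'll shift −1 mm in tool x and press down.

```bash
python3 -m jog '[-1,1,5,0,0,0,-1, -1,1,10,0,0,0,-1, -1,1,14,0,0,0,-1, -1,1,17,0,0,0,-1, -1,1,20,0,0,0,-1, -1,1,20,0,0,0,-1]'; python3 plan.py 0.625 0.0507 0.044 -86.5
```

```text
time: 7.73
ee_pos: [0.6243, 0.0523, 0.0441]
ee_rot: [0.0, 0.728, -0.685, 0.0]
ft_force: [-0.9, -1.0, 7.2]
gripper_width: 0.013
t 7.73 pos [624.3  52.3  44.1] yaw -86.51 w 13.0 F [-0.9 -1.   7.2]
shift [ 1.6 -0.6  0.1] rot [-0.0002 -0.0003 -0.0001]
```

```bash
python3 -m jog '[0,0,1,0,0,0,-1, 0,0,1,0,0,0,-1, 0,0,1,0,0,0,-1, 0,0,1,0,0,0,-1]'; python3 plan.py 0.625 0.0507 0.044 -86.5;  python3 - <<'E'
from h import *
c=cam('wrist');im,d=optics.get_image('wrist'); cv2.imwrite('pics/w7.png',cv2.resize(im[80:290,130:430],None,fx=2.6,fy=2.6))
im,d=optics.get_image('side'); cv2.imwrite('pics/s7.png',cv2.resize(im[130:250,180:340],None,fx=5,fy=5))
E
```

```text
time: 8.07
ee_pos: [0.6243, 0.0523, 0.044]
ee_rot: [0.0, 0.728, -0.685, 0.0]
ft_force: [-4.6, -1.7, 11.6]
gripper_width: 0.0128
t 8.07 pos [624.3  52.3  44. ] yaw -86.51 w 12.8 F [-4.6 -1.7 11.6]
shift [ 1.6 -0.6  0. ] rot [-0.0002 -0.0003 -0.0001]
```

View pics/w7.png

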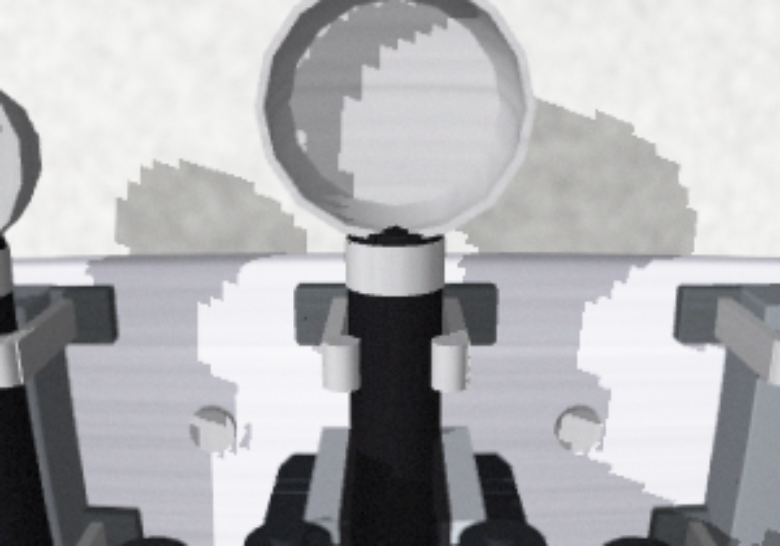

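View pics/s7.png

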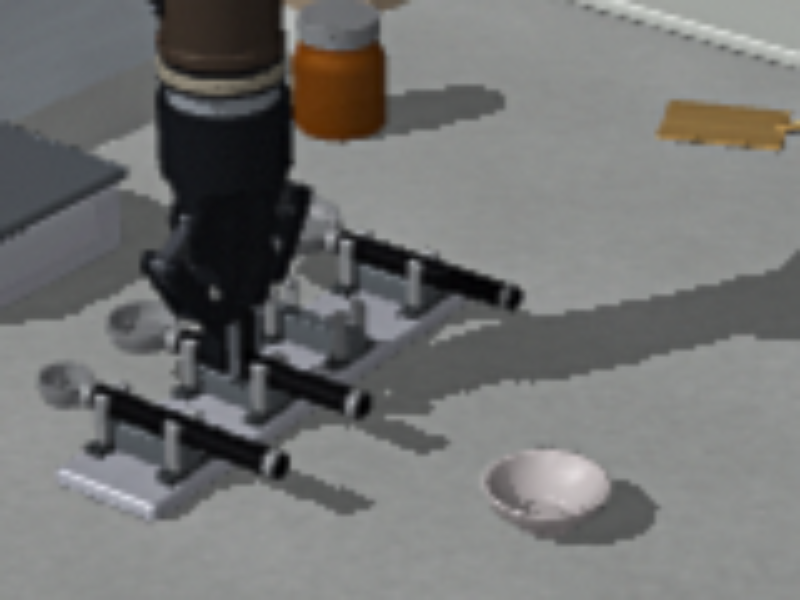

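It is home: the lips now stand above the handle in the wrist crop, and the TCP has stopped at z = 44.0 mm with 11.6 N. Release and lift.

```bash
python3 -m jog '[0,0,0,0,0,0,-0.2, 0,0,0,0,0,0,0, 0,0,0,0,0,0,0, 0,0,-40,0,0,0,0, 0,0,-80,0,0,0,0, 0,0,-120,0,0,0,0, 0,0,-160,0,0,0,0, 0,0,-160,0,0,0,0, 0,0,-160,0,0,0,0]'
python3 - <<'E'
from h import *
c=cam('wrist');im,d=optics.get_image('wrist'); cv2.imwrite('pics/w8.png',im); np.savez('w8.npz',K=c[0],R=c[1],t=c[2])
im,d=optics.get_image('side'); cv2.imwrite('pics/s8.png',cv2.resize(im[130:250,180:340],None,fx=5,fy=5))
E
python3 plan.py 0.55 0.2 0.2 -75
```

```text
time: 8.92
ee_pos: [0.6262, 0.0525, 0.2054]
ee_rot: [-0.003, 0.728, -0.685, 0.003]
ft_force: [-0.5, 0.6, -0.2]
gripper_width: 0.0426
t 9.02 pos [622.8  52.5 200.6] yaw -86.51 w 42.7 F [ 0.2  0.7 -0.7]
shift [-151.7   63.7    0.8] rot [ 0.0022  0.0004 -0.201 ]
```

View pics/w8.png

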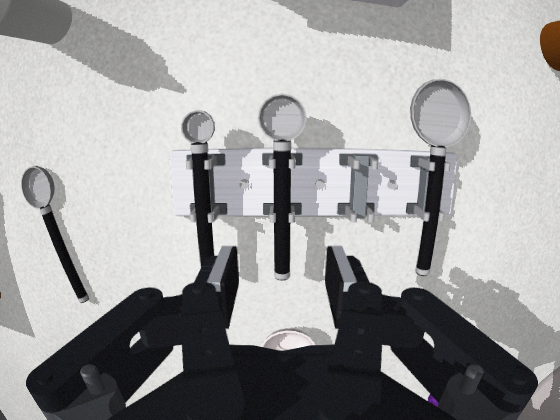

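View pics/s8.png

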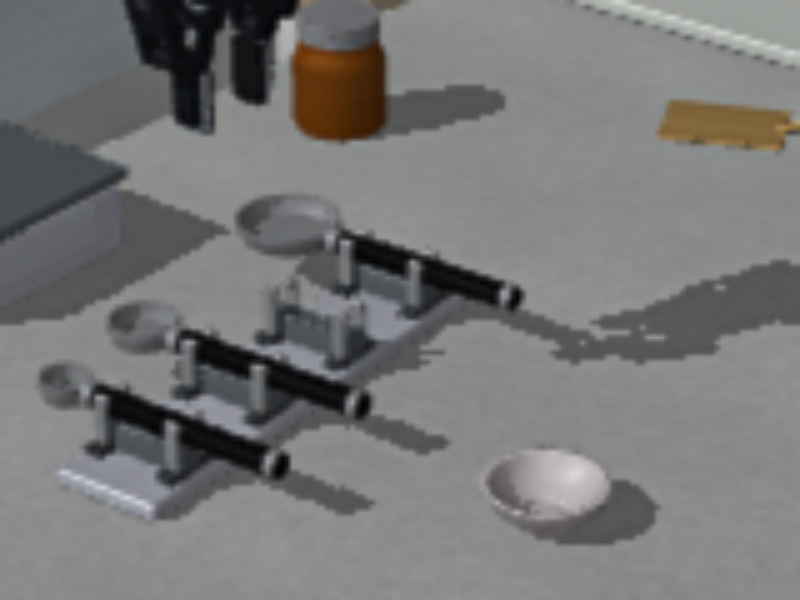

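Spoon2 sits home exactly like spoon1: wrist (282,200), side handle end at (357,402), lips over the handle. Now spoon3.

```bash
python3 plan.py 0.536 0.341 0.12 -73
```

```text
t 9.02 pos [622.8  52.5 200.6] yaw -86.51 w 42.7 F [ 0.2  0.7 -0.7]
shift [-293.3   68.9   80.8] rot [ 0.0022  0.0004 -0.2359]
```

```bash
python3 -m jog '[-100,22,0,0,0,-0.1,0, -293,69,80,0,0,-0.236,0, -293,69,80,0,0,-0.236,0, -293,69,80,0,0,-0.236,0, -293,69,80,0,0,-0.236,0, -293,69,80,0,0,-0.236,0, -293,69,80,0,0,-0.236,0, -293,69,80,0,0,-0.236,0, -293,69,80,0,0,-0.236,0, -293,69,80,0,0,-0.236,0]'; python3 -m jog '[0,0,0,0,0,0,0, 0,0,0,0,0,0,0, 0,0,0,0,0,0,0]'
python3 - <<'E'
from h import *
c=cam('wrist');im,d=optics.get_image('wrist'); cv2.imwrite('pics/w9.png',im)
x0,y0,x1,y1=240,100,330,310; m=(im[y0:y1,x0:x1].max(2)<50).astype(np.uint8)
n,l,st,_=cv2.connectedComponentsWithStats(m); print(st)
k=l[210-y0,275-x0]; k=k or 1+np.argmax(st[1:,4]); ys,xs=np.nonzero(l==k)
P=np.array([onplane(c,(x+x0,y+y0),.010,True) for x,y in zip(xs,ys)])[:,:2]
mu=P.mean(0); w,v=np.linalg.eigh(np.cov((P-mu).T)); a=v[:,1]; a=a if a[0]>0 else -a; s=(P-mu)@a
ctr=mu+a*(s.min()+s.max())/2
print('ctr',ctr,'len',s.max()-s.min(),'ang',np.degrees(np.arctan2(a[1],a[0])),'mid',ctr+.024*a)
p=[onplane(c,u,.014,True) for u in []]
E
python3 plan.py 0.536 0.341 0.014 -73
```

```text
time: 9.85
ee_pos: [0.5343, 0.3406, 0.1182]
ee_rot: [0.003, 0.805, -0.594, -0.001]
ft_force: [0.2, 0.2, 0.2]
gripper_width: 0.0422
time: 10.1
ee_pos: [0.5378, 0.3393, 0.1219]
ee_rot: [0.0, 0.803, -0.596, 0.0]
ft_force: [0.5, 1.0, 0.7]
gripper_width: 0.0431
[[    0     0    90   210 16042]
 [   28    45    11     2    16]
 [   24    58    20   144  2673]
 [   85   147     5    53   169]]
ctr [0.50972086 0.33599545] len 0.12604809845815734 ang 17.015319162214226 mid [0.53267029 0.3430185 ]
t 10.15 pos [537.9 339.4 122.1] yaw -73.11 w 42.6 F [-1.4  0.3 -0.1]
shift [ -2.1   1.4 108.1] rot [-0.0004 -0.0001 -0.0019]
```

View pics/w9.png

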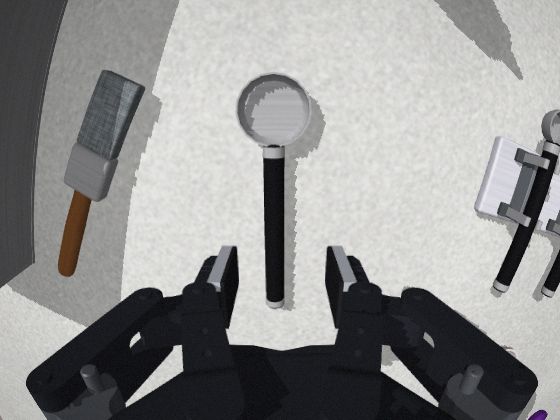

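Centred on spoon3: bowl at (274,110), larger relative to its handle than spoon2's, and black. The refined mid is (0.533, 0.342) with yaw 17°. The brush is well to the left at (100,170).

```bash
python3 plan.py 0.533 0.342 0.014 -73
```

```text
t 10.15 pos [537.9 339.4 122.1] yaw -73.11 w 42.6 F [-1.4  0.3 -0.1]
shift [ -3.9   4.  108.1] rot [-0.0004 -0.0001 -0.0019]
```

```bash
python3 -m jog '[-4,4,40,0,0,0.002,0, -4,4,80,0,0,0.002,0, -4,4,107,0,0,0.002,0, -4,4,107,0,0,0.002,0, -4,4,107,0,0,0.002,0, -4,4,107,0,0,0.002,0, -4,4,107,0,0,0.002,0, -4,4,107,0,0,0.002,0, -4,4,107,0,0,0.002,0, -4,4,107,0,0,0.002,0]' 70; python3 plan.py 0.533 0.342 0.014 -73
```

```text
time: 10.98
ee_pos: [0.5324, 0.3435, 0.0156]
ee_rot: [-0.0, 0.803, -0.596, 0.0]
ft_force: [0.2, -0.6, 0.2]
gripper_width: 0.0427
t 10.98 pos [532.4 343.5  15.6] yaw -73.11 w 42.7 F [ 0.2 -0.6  0.2]
shift [ 1.6 -0.1  1.6] rot [-0.001   0.0002 -0.002 ]
```

```bash
python3 -m jog '[1,0,1,0,0,0,-1, 1,0,1,0,0,0,-1, 1,0,1,0,0,0,-1, 1,0,1,0,0,0,-1, 1,0,1,0,0,0,-1, 1,0,1,0,0,0,-1, 1,0,1,0,0,0,-1]' 70; python3 plan.py 0.533 0.342 0.074 -73; python3 -m jog '[0,0,-20,0,0,0,-1, 0,0,-50,0,0,0,-1, 0,0,-90,0,0,0,-1, 0,0,-110,0,0,0,-1, 0,0,-110,0,0,0,-1]'; python3 plan.py 0.6292 -0.0267 0.12 -86.5;  python3 - <<'E'
from h import *
im,d=optics.get_image('wrist'); cv2.imwrite('pics/w10.png',im)
im,d=optics.get_image('side'); cv2.imwrite('pics/s10.png',im)
E
```

```text
time: 11.57
ee_pos: [0.5325, 0.3424, 0.0142]
ee_rot: [-0.0, 0.803, -0.596, 0.0]
ft_force: [-0.7, -0.3, 4.0]
gripper_width: 0.0129
t 11.57 pos [532.5 342.4  14.2] yaw -73.11 w 12.9 F [-0.7 -0.3  4. ]
shift [  0.6  -0.4 -59.8] rot [-0.0001  0.     -0.0018]
time: 11.98
ee_pos: [0.5363, 0.3446, 0.1297]
ee_rot: [-0.005, 0.803, -0.596, 0.002]
ft_force: [0.8, 0.9, -0.6]
gripper_width: 0.0126
t 11.98 pos [536.3 344.6 129.7] yaw -73.11 w 12.6 F [ 0.8  0.9 -0.6]
shift [382.3  19.1   8.6] rot [-0.0108  0.0037  0.2337]
```

View pics/w10.png

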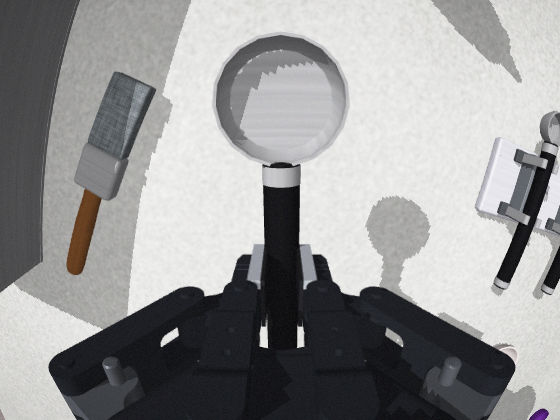

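View pics/s10.png

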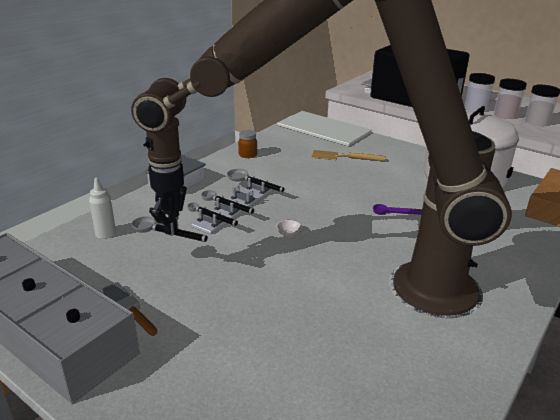

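Spoon3 is gripped level. Carry it to clip1.

```bash
python3 -m jog '[380,20,0,0,0,0.234,-1, 380,20,0,0,0,0.234,-1, 380,20,0,0,0,0.234,-1, 380,20,0,0,0,0.234,-1, 380,20,0,0,0,0.234,-1, 380,20,0,0,0,0.234,-1, 380,20,0,0,0,0.234,-1, 380,20,0,0,0,0.234,-1, 380,20,0,0,0,0.234,-1, 380,20,0,0,0,0.234,-1]';python3 -m jog '[0,0,0,0,0,0,-1, 0,0,0,0,0,0,-1, 0,0,0,0,0,0,-1, 0,0,0,0,0,0,-1, 0,0,0,0,0,0,-1, 0,0,0,0,0,0,-1]'; python3 plan.py 0.6290 -0.0267 0.063 -86.5
```

```text
time: 12.92
ee_pos: [0.6233, -0.0337, 0.1211]
ee_rot: [0.002, 0.727, -0.687, 0.0]
ft_force: [1.1, 1.6, -1.3]
gripper_width: 0.0129
time: 13.42
ee_pos: [0.6234, -0.0256, 0.1237]
ee_rot: [0.0, 0.729, -0.685, -0.0]
ft_force: [0.3, 0.5, -0.8]
gripper_width: 0.0126
t 13.42 pos [623.4 -25.6 123.7] yaw -86.4 w 12.6 F [ 0.3  0.5 -0.8]
shift [ 1.5 -5.6 60.7] rot [0.0003 0.0002 0.0018]
```

```bash
python3 -m jog '[1,-5,0,0,0,0.002,-1, 1,-5,30,0,0,0.002,-1, 1,-5,59,0,0,0.002,-1, 1,-5,59,0,0,0.002,-1, 1,-5,59,0,0,0.002,-1, 1,-5,59,0,0,0.002,-1, 1,-5,59,0,0,0.002,-1, 1,-5,59,0,0,0.002,-1, 1,-5,59,0,0,0.002,-1]'; python3 plan.py 0.629 -0.0267 0.044 -86.5;  python3 - <<'E'
from h import *
c=cam('wrist');im,d=optics.get_image('wrist'); cv2.imwrite('pics/w11.png',cv2.resize(im[80:290,130:430],None,fx=2.6,fy=2.6))
E
```

```text
time: 14.17
ee_pos: [0.6301, -0.0279, 0.0667]
ee_rot: [-0.001, 0.728, -0.686, 0.001]
ft_force: [0.2, -0.7, -1.1]
gripper_width: 0.0132
t 14.17 pos [630.1 -27.9  66.7] yaw -86.63 w 13.2 F [ 0.2 -0.7 -1.1]
shift [-1.3  1.1 22.7] rot [-0.0032 -0.0005 -0.0023]
```

View pics/w11.png

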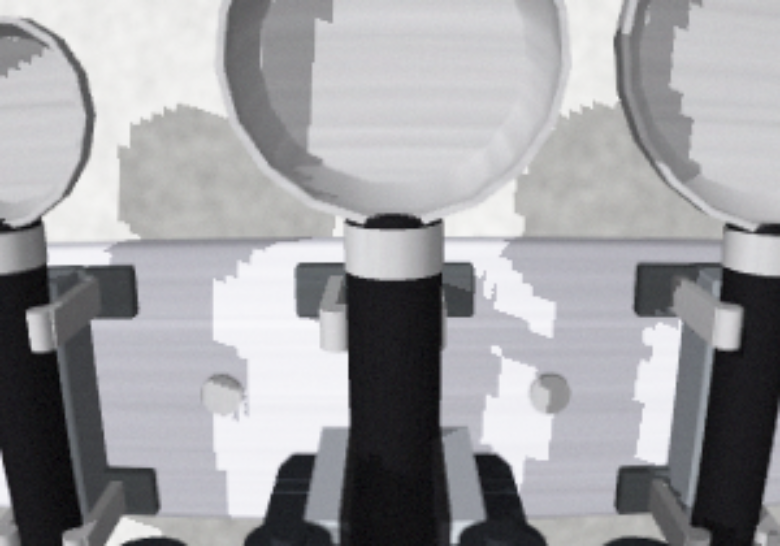

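The handle (centre 395) is about 2 mm right of the lip centre (383). Shift −2 mm, confirm, then press.

```bash
python3 -m jog '[-2,1,2,0,0,0,-1, -2,1,2,0,0,0,-1, -2,1,2,0,0,0,-1, -2,1,2,0,0,0,-1, -2,1,2,0,0,0,-1]'; python3 plan.py 0.629 -0.0267 0.044 -86.5;  python3 - <<'E'
from h import *
c=cam('wrist');im,d=optics.get_image('wrist'); cv2.imwrite('pics/w12.png',cv2.resize(im[80:290,130:430],None,fx=2.6,fy=2.6))
E
```

```text
time: 14.63
ee_pos: [0.6275, -0.0258, 0.0628]
ee_rot: [0.0, 0.728, -0.686, -0.0]
ft_force: [0.3, 0.0, -2.0]
gripper_width: 0.0129
t 14.63 pos [627.5 -25.8  62.8] yaw -86.63 w 12.9 F [ 0.3  0.  -2. ]
shift [ 1.  -1.4 18.8] rot [ 0.0001  0.     -0.0022]
```

View pics/w12.png

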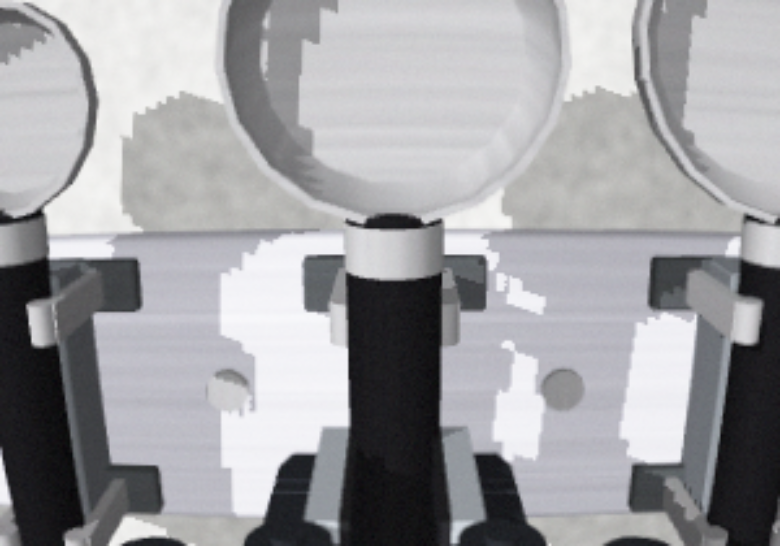

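Centred now: lips 330–459 give a centre of 394.5, handle 395. Press down.

```bash
python3 -m jog '[0,-1,5,0,0,-0.002,-1, 0,-1,9,0,0,-0.002,-1, 0,-1,13,0,0,-0.002,-1, 0,-1,16,0,0,-0.002,-1, 0,-1,19,0,0,-0.002,-1, 0,-1,20,0,0,-0.002,-1, 0,-1,20,0,0,-0.002,-1, 0,-1,20,0,0,-0.002,-1]'; python3 plan.py 0.629 -0.0267 0.044 -86.5;  python3 - <<'E'
from h import *
c=cam('wrist');im,d=optics.get_image('wrist'); cv2.imwrite('pics/w13.png',cv2.resize(im[80:290,130:430],None,fx=2.6,fy=2.6))
E
```

```text
time: 15.35
ee_pos: [0.6294, -0.0258, 0.0441]
ee_rot: [-0.0, 0.728, -0.685, 0.0]
ft_force: [-1.3, 0.5, 7.3]
gripper_width: 0.013
t 15.35 pos [629.4 -25.8  44.1] yaw -86.52 w 13.0 F [-1.3  0.5  7.3]
shift [0.9 0.4 0.1] rot [-0.0011 -0.0001 -0.0004]
```

View pics/w13.png

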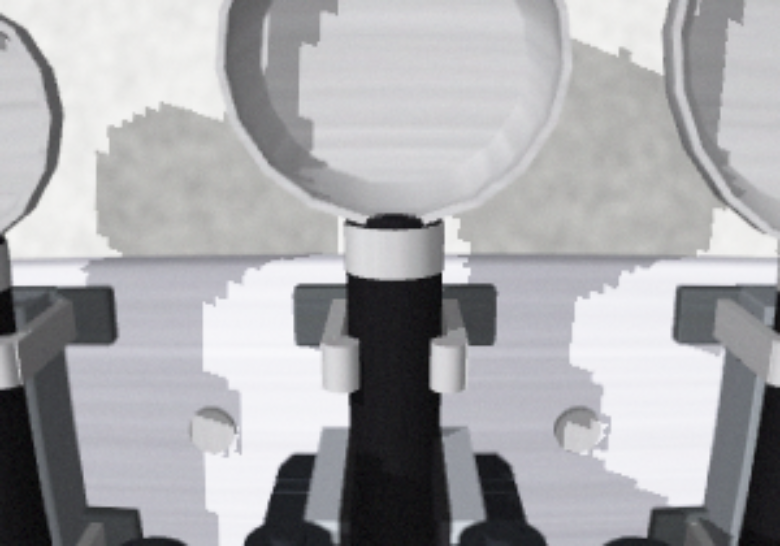

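The lips are over the handle and z is 44.1, the same as before. Press a touch more, release, lift and check.

```bash
python3 -m jog '[0,0,1,0,0,0,-1, 0,0,1,0,0,0,-1, 0,0,1,0,0,0,-1]'; python3 plan.py 0.629 -0.0267 0.044 -86.5; python3 -m jog '[0,0,0,0,0,0,-0.2, 0,0,0,0,0,0,0, 0,0,0,0,0,0,0, 0,0,-40,0,0,0,0, 0,0,-80,0,0,0,0, 0,0,-120,0,0,0,0, 0,30,-160,0,0,0,0, 0,60,-200,0,0,0,0, 0,60,-200,0,0,0,0, 0,60,-200,0,0,0,0]';python3 -m jog '[0,0,0,0,0,0,0, 0,0,0,0,0,0,0, 0,0,0,0,0,0,0]'
python3 - <<'E'
from h import *
c=cam('wrist');im,d=optics.get_image('wrist'); cv2.imwrite('pics/w14.png',im)
def H(box,z,thr=50):
    x0,y0,x1,y1=box; m=(im[y0:y1,x0:x1].max(2)<thr).astype(np.uint8)
    n,l,st,_=cv2.connectedComponentsWithStats(m); k=1+np.argmax(st[1:,4]); ys,xs=np.nonzero(l==k)
    P=np.array([onplane(c,(x+x0,y+y0),z,True) for x,y in zip(xs,ys)])[:,:2]
    mu=P.mean(0); w,v=np.linalg.eigh(np.cov((P-mu).T)); a=v[:,1]; a=a if a[0]>0 else -a; s=(P-mu)@a; ct=mu+a*(s.max()+s.min())/2
    print(box,len(xs),'ang',np.degrees(np.arctan2(a[1],a[0])).round(2),'len',(s.max()-s.min()).round(4),'mid',(ct+.024*a).round(4))
for p in [(.633,-.1044),(.6288,-.0263),(.6241,.0515),(.6194,.1282)]:
    u=projf(c,(p[0]-.03,p[1],.04)).astype(int); H((u[0]-16,max(u[1]-85,0),u[0]+16,u[1]+75),.04)
im,d=optics.get_image('side'); cv2.imwrite('pics/s14.png',cv2.resize(im[130:250,180:340],None,fx=5,fy=5))
im,d=optics.get_image('scene'); cv2.imwrite('pics/sc14.png',cv2.resize(im[180:300,220:380],None,fx=5,fy=5)); cv2.imwrite('pics/sc14f.png',im)
E
```

```text
time: 15.65
ee_pos: [0.6294, -0.0257, 0.044]
ee_rot: [-0.0, 0.728, -0.685, 0.0]
ft_force: [-2.5, 1.1, 12.4]
gripper_width: 0.0131
t 15.65 pos [629.4 -25.7  44. ] yaw -86.52 w 13.1 F [-2.5  1.1 12.4]
shift [0.9 0.5 0. ] rot [-0.0008 -0.     -0.0003]
time: 16.48
ee_pos: [0.5693, -0.0298, 0.2461]
ee_rot: [-0.002, 0.728, -0.685, 0.003]
ft_force: [0.6, 0.6, -0.6]
gripper_width: 0.0427
time: 16.73
ee_pos: [0.5681, -0.0293, 0.2394]
ee_rot: [0.001, 0.728, -0.685, -0.002]
ft_force: [0.7, 0.5, -0.7]
gripper_width: 0.0427
(np.int64(339), np.int64(65), np.int64(371), np.int64(225)) 1551 ang 3.41 len 0.1246 mid [ 0.6323 -0.1044]
(np.int64(263), np.int64(63), np.int64(295), np.int64(223)) 1732 ang 3.54 len 0.1245 mid [ 0.632  -0.0267]
(np.int64(188), np.int64(65), np.int64(220), np.int64(225)) 1573 ang 3.6 len 0.1246 mid [0.6241 0.0506]
(np.int64(121), np.int64(67), np.int64(153), np.int64(227)) 1396 ang 3.66 len 0.1246 mid [0.6183 0.1279]
```

View pics/w14.png

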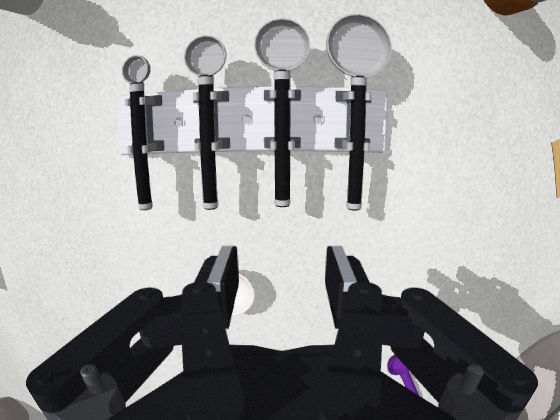

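View pics/s14.png

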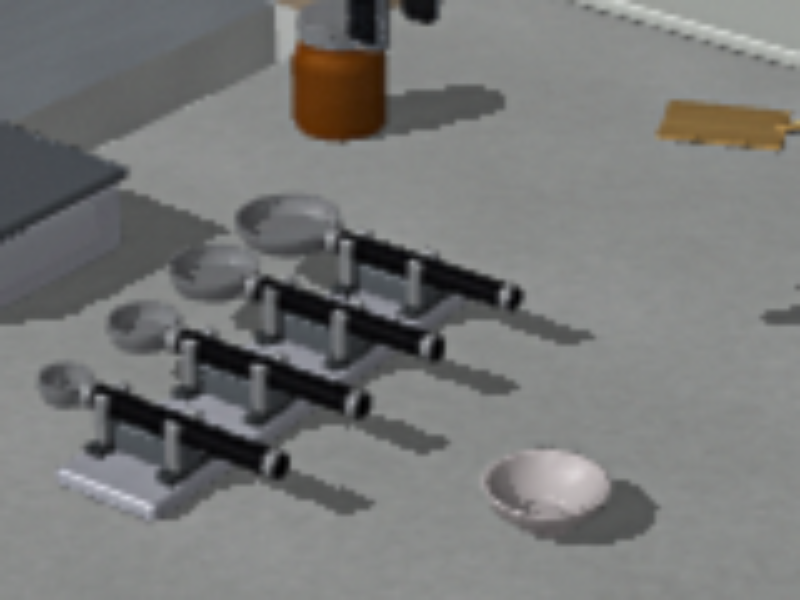

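View pics/sc14.png

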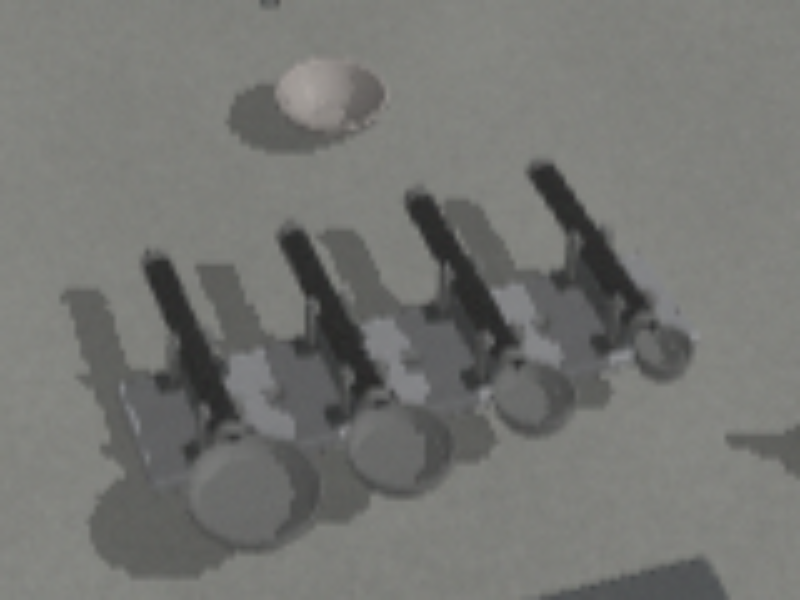

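All three pictures show the four spoons home in size order. Measured yaws are 3.4–3.7°, with spacing of about 78 mm, and the bystanders are in place. Hand in.

```bash
python3 -c "
from workcell import workorder; print(workorder.job_done())"
```

```text
the job is handed in; nothing more can be done
None
```

The job is handed in at about 17 s of robot time. The four spoons run spoon4, spoon3, spoon2, spoon1 from the right as the robot sees it. I gripped spoon2 and spoon3 at their mid points and pressed each straight down, spoon2 into clip2 and spoon3 into clip1. Each stopped on its seat at about 12 N.

**Last checks, from the wrist view after release:**
- **Alignment:** all four handles lie at 3.4–3.7°, against a rail yaw of about 3.5°. Their mid points are about 78 mm apart across the rail. Along the handle, spoon2 lies within about 1 mm and spoon3 within about 4 mm of their clips' measured middles.
- **Seating:** both pressed handles lie level with the two that were already clipped, and the far prong lips, the only pair visible in the close-ups, were over the handles. I judged height from the pictures and the TCP stopping at 44.0 mm, not from a separate measurement.
- **Bystanders:** the last pictures show the dish as before, and the brush and paddle were never approached. The gripper was clear of everything at hand-in.

**Disagreement:** the gripper read about 13 mm across the 16 mm handles. Both spoons stayed level and did not slip, so I did not act on it.

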